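# Put each lid back on its own storage jar

### The job

The stoneware storage jars have been washed and dried; close them again: put each of the four lids on the jar of its own colour and shape, plug in the mouth and plate resting level and fully down on the rim. Lower the lids into place rather than dropping them, leave all four jars standing upright on the worktop, and do not knock over or shove away the mustard jar and the cream jug behind them.

Things in the scene. Friction and masses are not known exactly. Their poses are not given: they have to be found in the camera images.
- lid_white_mid (a point): large round white lid, loose, lying upright, 45 mm tall. From below: plug 12 mm deep (3 mm play all round in the mouth, lowest 5 mm tapering in 5 mm more); plate 79 mm across, 7 mm thick; a round wooden knob, 22 mm across, 26 mm tall. Point: on its middle axis, 22.5 mm above its underside; plate top 3.5 mm below the point, grip top 22.5 mm above. z up.
- jar_white_mouth (a point): open large round white stoneware jar, loose, empty: round, 76 mm across, 80 mm tall, mouth 68 mm across inside, walls 4 mm. Point: middle of the mouth at rim height; z up. With the white lid home, the plate rests on the rim and the lid's point is 10.5 mm above this one; any turn of the lid about z fits.
- lid_charcoal_mid (a point): small round near-black charcoal lid, loose, lying upright, 45 mm tall. From below: plug 12 mm deep (3 mm play all round in the mouth, lowest 5 mm tapering in 5 mm more); plate 57 mm across, 7 mm thick; a round wooden knob, 18 mm across, 26 mm tall. Point: on its middle axis, 22.5 mm above its underside; plate top 3.5 mm below the point, grip top 22.5 mm above. z up.
- jar_charcoal_mouth (a point): open small round near-black charcoal stoneware jar, loose, empty: round, 54 mm across, 62 mm tall, mouth 46 mm across inside, walls 4 mm. Point: middle of the mouth at rim height; z up. With the near-black charcoal lid home, the plate rests on the rim and the lid's point is 10.5 mm above this one; any turn of the lid about z fits.
- lid_blue_mid (a point): square blue lid, loose, lying upright, 45 mm tall. From below: plug 12 mm deep (3 mm play all round in the mouth, lowest 5 mm tapering in 5 mm more); plate 65 x 65 mm, 7 mm thick; a square wooden knob, 20 x 20 mm, sides along the lid's x and y, 26 mm tall. Point: on its middle axis, 22.5 mm above its underside; plate top 3.5 mm below the point, grip top 22.5 mm above. z up.
- jar_blue_mouth (a point): open square blue stoneware jar, loose, empty: square, 62 x 62 mm, 72 mm tall, mouth 54 x 54 mm inside, walls 4 mm. Point: middle of the mouth at rim height; z up, x and y run along its sides. With the blue lid home, the plate rests on the rim and the lid's point is 10.5 mm above this one; the lid fits in any of the four quarter turns.
- lid_green_mid (a point): oblong sage-green lid, loose, lying upright, 45 mm tall. From below: plug 12 mm deep (3 mm play all round in the mouth, lowest 5 mm tapering in 5 mm more); plate 77 mm (x) x 51 mm (y), 7 mm thick; a wooden bar grip, 40 mm along x, 14 mm thick along y, 26 mm tall. Point: on its middle axis, 22.5 mm above its underside; plate top 3.5 mm below the point, grip top 22.5 mm above. z up.
- jar_green_mouth (a point): open oblong sage-green stoneware jar, loose, empty: oblong, 74 mm (its x axis) x 48 mm (its y axis), 66 mm tall, mouth 66 x 40 mm inside, walls 4 mm. Point: middle of the mouth at rim height; z up, x and y run along its sides. With the sage-green lid home, the plate rests on the rim and the lid's point is 10.5 mm above this one; the lid fits either way round along the jar.
- mustard_jar: bystander: glass mustard jar with a yellow cap, 68 mm across, 112 mm tall, loose; stands behind the storage jars. Origin at the middle of its underside, z up.
- cream_jug: bystander: small white cream jug, 67 x 103 x 85 mm tall, loose; stands behind the storage jars. Origin at its underside, z up.

How it is judged:
By the outcome, as a careful person would: the job done as asked, in the order asked, and still so for the second after the job is handed in, with the robot touching nothing.
It also fails if it takes over 88 s, if anything falls off the work surface, if the arm or the gripper's body presses on something with over 40 N, if the wrist force passes 120 N, or if a joint passes its speed limit or range.

### The arm

A 6-joint arm with a two-finger parallel gripper is mounted at the origin on a cart in front of the work surface, level with it; the furniture and walls round the work are solid. World frame = base frame: x ahead of the robot, y to its left, z up, the work surface at z = 0. Lengths are in m, angles in rad, forces in N, time in s.
With the tool pointing down it reaches from about 0.35 to 1 m from the base axis. Payload 7.1 kg.
Tool frame: the origin (TCP) lies between the finger pads; the fingertips stand 17 mm ahead of it and the grasp point (between the pads) lies 2 mm behind it; z points along the fingers, y is the line along which they close (so a half turn about z gives the same grasp; the last joint's range is limited). The gripper opens to 85 mm and grips with 20 to 120 N. Pads are 22 mm wide; open, the fingers measure 114 mm over their backs; the gripper's body (76 mm by 85 mm) begins 54 mm behind the grasp point. The pads swing forward as they close: fully open they stand 13 mm farther back than shut.
Start: joints at [-1.289, 0.423, 1.63, -0, 1.089, -0.019], TCP at [0.185, -0.597, 0.248] pointing down, gripper open.
Joint ranges: [-3, 3], [-0.9, 2.11], [0.09, 2.58], [-1.31, 4.45], [0.11, 2.69], [-2.54, 2.54]. Speed limits (rad/s): [2.39, 2.39, 3.01, 3.14, 3.14, 3.14].

### API

Orientations are given as [roll, pitch, yaw] about the fixed x, y, z axes, in that order (R = Rz(yaw) Ry(pitch) Rx(roll)).
In Python, from workcell import * gives the robot as it stands. Calls block until the motion is done:
- reach(position, orientation): joint-space move of the TCP to a pose.
- movel(position, orientation=None, max_speed=0.15, guard=None): straight line of the TCP; orientation=None keeps the orientation; max_speed is the mean speed in m/s. With guard (N) it stops when the force on the tool has changed by that much, and returns True; else False.
- set_joints(angles): joint-space move.
- move_gripper(opening): finger opening in m; the grip force is fixed at half the most; returns when the fingers have stopped.
- pause(seconds).
- inverse_kinematics(position, orientation): joint angles nearest the present ones, or None.
- grab_frame(name): name is "side" or "top"; returns the picture (400x640x3 uint8, red, green, blue); there is no depth.
- camera_info(name): a dict with "intrinsics" (3x3 intrinsics, pixels), "k1" (the pictures are not rectified: a ray, as slopes to the right and down, at radius r is drawn at 1 + k1 r^2 times it, then the intrinsics apply), "rvec" (rotation vector, rad) and "tvec" (3), from world to camera coordinates, as OpenCV has them. Camera axes: x right, y down, z forward; pixel columns grow to the right and rows downward; lengths in m; the calibration is good to about 2 mm. A picture is of the moment at which its call begins. camera_info takes no time and is no camera call.
A pose or a line that the arm cannot do raises PlanningError and nothing moves.
- finish_job(): hands the job in; it is judged then, once.
Readings, each from a call of its own:
- read_t(): time.
- read_qpos(): joint angles.
- read_joint_vel(): joint speeds.
- read_joint_efforts(): joint torques, N m.
- read_tcp_pos(): TCP position.
- read_orientation(): TCP orientation.
- read_wrist_force(): force on the tool from outside, world axes, zero at the start.
- read_torque(): the same for the moment, N m.
- read_gripper_width(): finger opening in m.
- read_gripper_force(): force on a finger pad.
Only numpy, scipy, OpenCV 4.12 (cv2) and the standard library are available. Lean on these libraries where they do the work, as an engineer would, in place of code of your own. Each camera call takes 0.05 s, during which the arm holds its last target. There are 200 camera calls.

## Working session

There is one attempt and no reset: what is moved stays moved. The work goes in short steps, each a Python script; the robot and the scene stay as the last script left them, time stands still between calls to the robot, and variables do not carry over. Pictures are saved under pics/ and viewed, at most 14 in all, crops included, and the job is handed in when it is done.

```bash
mkdir -p pics; python3 - <<'E'
from workcell import *
import cv2
for n in ("top","side"):
    cv2.imwrite(f"pics/{n}0.png",grab_frame(n)[:,:,::-1]); print(camera_info(n))
print(read_t(),read_tcp_pos(),read_orientation())
E
```

```text
{'intrinsics': array([[393.14799901,   0.        , 322.87758212],
       [  0.        , 393.14799901, 195.42840135],
       [  0.        ,   0.        ,   1.        ]]), 'k1': -0.06847214944747652, 'rvec': array([ 2.17976721, -2.12799506,  0.20651672]), 'tvec': array([-0.28942094,  0.52128772,  0.85489658])}
{'intrinsics': array([[376.68929237,   0.        , 325.49660428],
       [  0.        , 376.68929237, 192.03982825],
       [  0.        ,   0.        ,   1.        ]]), 'k1': -0.01259005594535722, 'rvec': array([ 2.02212607, -0.06560409,  0.00510079]), 'tvec': array([-0.5425989 , -0.03141873,  1.09243222])}
0.1 [ 0.1850641  -0.59646111  0.24760924] [-3.14015858e+00 -5.20432812e-05  3.00726307e-01]
```

View pics/top0.png

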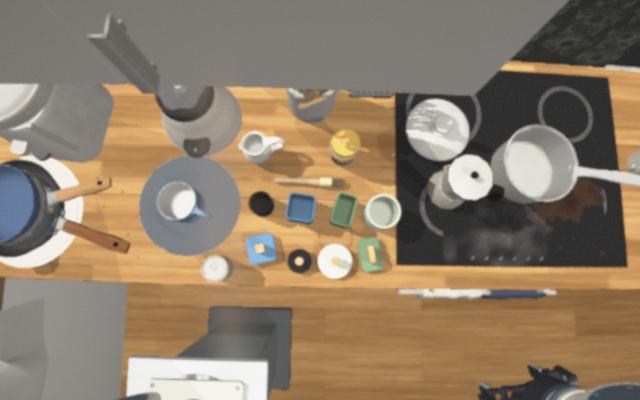

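View pics/side0.png

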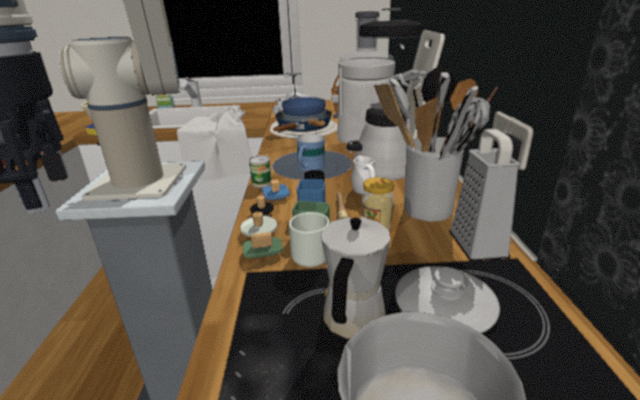

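The top view shows the jars in a row: charcoal (261,204), blue (300,208), green (344,210), white (382,211). The lids are in front: blue (261,249), charcoal (299,261), white (335,261), green (371,255). I'll zoom in for accurate outlines.

```bash
cat > h.py <<'E'
import numpy as np, cv2
from workcell import *
def cam(n):
    c=camera_info(n); return c["intrinsics"],c["k1"],cv2.Rodrigues(c["rvec"])[0],c["tvec"]
def project(n,P):
    c=camera_info(n); d=np.array([c["k1"],0,0,0,0.])
    return cv2.projectPoints(np.array(P,float).reshape(-1,1,3),c["rvec"],c["tvec"],c["intrinsics"],d)[0][:,0]
def at_height(n,uv,z):
    K,k,R,t=cam(n)
    p=cv2.undistortPoints(np.array(uv,float).reshape(-1,1,2),K,np.array([k,0,0,0,0.]))[:,0]
    r=np.c_[p,np.ones(len(p))]@R; o=-R.T@t
    return o+r*((z-o[2])/r[:,2])[:,None]
E
python3 - <<'E'
from h import *
im=cv2.imread("pics/top0.png")
c=cv2.resize(im[180:285,235:415],None,fx=4.4,fy=4.4,interpolation=cv2.INTER_CUBIC)
for u in range(240,415,20): cv2.putText(c,str(u),(int((u-235)*4.4),10),0,.4,(0,0,255)); cv2.line(c,(int((u-235+.5)*4.4),12),(int((u-235+.5)*4.4),18),(0,0,255))
for v in range(190,285,10): cv2.putText(c,str(v),(0,int((v-180)*4.4)+5),0,.4,(0,0,255))
cv2.imwrite("pics/crop.png",c)
g={"lid_blue":(261,249,.019),"lid_char":(299,261,.019),"lid_white":(335,261,.019),"lid_green":(371,255,.019),"jc":(261,204,.062),"jb":(300,208,.072),"jg":(344,210,.066),"jw":(382,211,.08),"must":(345,148,.112),"jug":(258,147,.085)}
for k,(u,v,z) in g.items(): print(k,at_height("top",[u,v],z)[0].round(4))
print("camC",(-cam("top")[2].T@cam("top")[3]).round(3))
E
```

```text
lid_blue [ 0.4035 -0.1376  0.019 ]
lid_char [ 0.3782 -0.226   0.019 ]
lid_white [ 0.38   -0.3089  0.019 ]
lid_green [ 0.3954 -0.3925  0.019 ]
jc [ 0.5025 -0.1384  0.062 ]
jb [ 0.4945 -0.226   0.072 ]
jg [ 0.4933 -0.3241  0.066 ]
jw [ 0.4914 -0.407   0.08  ]
must [ 0.6231 -0.3206  0.112 ]
jug [ 0.6273 -0.1286  0.085 ]
camC [ 0.386 -0.249  0.936]
```

View pics/crop.png

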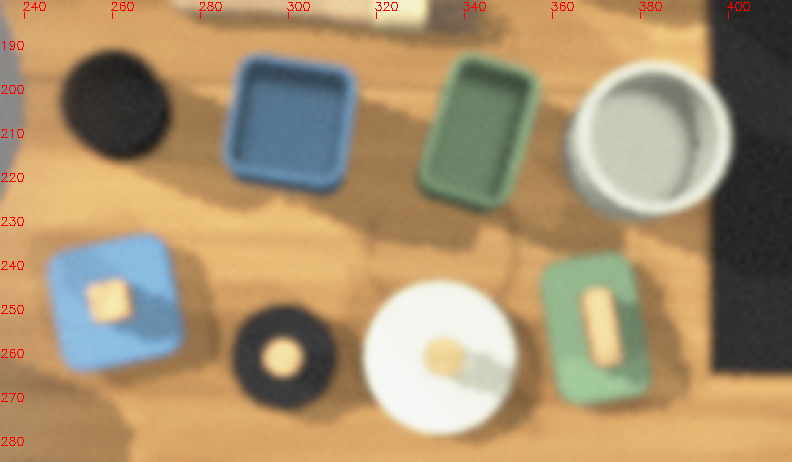

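```bash
cat > fit.py <<'E'
from h import *
from scipy.optimize import minimize
S=6
# name: seed uv, z0, z1, (w,h) or (d,), colour
OBJ={"lid_blue":(261,249,.012,.019,(.065,.065),"b"),"lid_char":(299,261,.012,.019,(.057,),"k"),"lid_white":(335,261,.012,.019,(.079,),"w"),
"lid_green":(371,255,.012,.019,(.077,.051),"g"),"jar_char":(261,204,0,.062,(.054,),"k"),"jar_blue":(300,208,0,.072,(.062,.062),"b"),
"jar_green":(344,210,0,.066,(.074,.048),"g"),"jar_white":(382,211,0,.080,(.076,),"w")}
def outline(d,r=.008):
    if len(d)==1: a=np.linspace(0,2*np.pi,49)[:-1]; return d[0]/2*np.c_[np.cos(a),np.sin(a)]
    a=np.linspace(0,np.pi/2,7); o=[]
    for i,(sx,sy) in enumerate([(1,1),(-1,1),(-1,-1),(1,-1)]):
        o+=[[sx*(d[0]/2-r)+r*np.cos(t+i*np.pi/2),sy*(d[1]/2-r)+r*np.sin(t+i*np.pi/2)] for t in a]
    return np.array(o)
def mask(im,c,sat_w=62):
    f=im.astype(int); B,G,R=f[...,0],f[...,1],f[...,2]; V=f.max(-1); sat=255*(V-f.min(-1))/np.maximum(V,1)
    return {"b":B-R>15,"g":G-R>8,"k":V<85,"w":(sat<sat_w)&(V>95)}[c].astype(np.uint8)
def hull(p,dims,z0,z1,off):
    x,y,th=p; c,s=np.cos(th),np.sin(th); q=outline(dims)@np.array([[c,s],[-s,c]])+[x,y]
    P=np.r_[np.c_[q,np.full(len(q),z0)],np.c_[q,np.full(len(q),z1)]]
    uv=(project("top",P)-off+.5)*S
    return cv2.convexHull(uv.astype(np.float32))
def fit(im,name,seed=None,z=0,th0=None):
    u,v,z0,z1,d,col=OBJ[name]; z0+=z; z1+=z
    if seed: u,v=seed
    off=np.array([int(u)-28,int(v)-28]); w=im[off[1]:off[1]+56,off[0]:off[0]+56]
    m=mask(cv2.resize(w,None,fx=S,fy=S,interpolation=cv2.INTER_CUBIC),col)
    n,l,st,_=cv2.connectedComponentsWithStats(m)
    k=1+np.argmax([st[i,4] if True else 0 for i in range(1,n)]) 
    k=max(range(1,n),key=lambda i:np.sum((l==i)[10*S:46*S,10*S:46*S]))
    cs,_=cv2.findContours((l==k).astype(np.uint8),cv2.RETR_EXTERNAL,cv2.CHAIN_APPROX_NONE)
    mm=np.zeros_like(m); cv2.drawContours(mm,cs,-1,1,-1)
    dist=cv2.distanceTransform(mm,cv2.DIST_L2,5)-cv2.distanceTransform(1-mm,cv2.DIST_L2,5)
    ys=np.argwhere(mm)
    def cost(q):
        g=np.zeros_like(mm); cv2.fillPoly(g,[np.round(hull(q,d,z0,z1,off)*16).astype(int)],1,shift=4)
        return 1-(g&mm).sum()/(g|mm).sum()
    p0=at_height("top",[u,v],z1)[0]; best=None
    ths=[0] if len(d)==1 else ([th0] if th0 is not None else np.radians(range(-45,45,15) if d[0]==d[1] else range(-90,90,15)))
    for t in ths:
        r=minimize(cost,[p0[0],p0[1],t],method="Nelder-Mead",options=dict(initial_simplex=np.array([[p0[0]+a,p0[1]+b,t+c] for a,b,c in [(0,0,0),(.006,0,0),(0,.006,0),(0,0,.15)]]),xatol=1e-4,fatol=1e-5))
        if best is None or r.fun<best.fun: best=r
    vis=cv2.resize(w,None,fx=S,fy=S,interpolation=cv2.INTER_CUBIC)
    cv2.drawContours(vis,cs,-1,(0,0,255),1); cv2.polylines(vis,[hull(best.x,d,z0,z1,off).astype(int)],True,(255,0,255),1)
    return best.x,1-best.fun,vis
E
python3 - <<'E'
from fit import *
im=cv2.imread("pics/top0.png"); V=[]
for n in OBJ:
    p,s,v=fit(im,n); V.append(cv2.resize(v,(200,200))); print(n,p[:2].round(4),np.degrees(p[2]).round(1),round(s,3))
cv2.imwrite("pics/fit.png",np.vstack([np.hstack(V[:4]),np.hstack(V[4:])]))
# knob centres, top z=.045
for n,uv in dict(blue=(235+109/4.4,180+301/4.4),char=(235+283/4.4,180+358/4.4),white=(235+445/4.4,180+357/4.4),green=(235+602/4.4,180+327/4.4)).items(): print(n,at_height("top",np.array(uv)-.5,.042).round(4))
E
```

```text
lid_blue [ 0.4053 -0.1359] 12.6 0.937
lid_char [ 0.3782 -0.226 ] 0.0 0.804
lid_white [ 0.3807 -0.3078] 1.9 0.972
lid_green [ 0.3978 -0.3901] 7.7 0.893
jar_char [ 0.505  -0.1372] 0.2 0.797
jar_blue [ 0.4985 -0.2273] -4.9 0.883Traceback (most recent call last):
  File "<stdin>", line 4, in <module>
  File "fit.py", line 40, in fit
    r=minimize(cost,[p0[0],p0[1],t],method="Nelder-Mead",options=dict(initial_simplex=np.array([[p0[0]+a,p0[1]+b,t+c] for a,b,c in [(0,0,0),(.006,0,0),(0,.006,0),(0,0,.15)]]),xatol=1e-4,fatol=1e-5))
    res = _minimize_neldermead(fun, x0, args, callback, bounds=bounds,
                               **options)
    fsim[j] = func(sim[j])
              ~~~~^^^^^^^^
    fx = function(np.copy(x), *(wrapper_args + args))
  File "fit.py", line 35, in cost
    g=np.zeros_like(mm); cv2.fillPoly(g,[np.round(hull(q,d,z0,z1,off)*16).astype(int)],1,shift=4)
                                                  ~~~~^^^^^^^^^^^^^^^
  File "fit.py", line 20, in hull
    uv=(project("top",P)-off+.5)*S
        ~~~~~~~^^^^^^^^^
  File "h.py", line 6, in project
    c=camera_info(n); d=np.array([c["k1"],0,0,0,0.])
ValueError: time passes only in moves, steps and waits
```

```bash
python3 - <<'E'
s=open("h.py").read()
s=s.replace("def cam(","_ci=camera_info\n_CI={n:_ci(n) for n in('top','side')}\ncamera_info=lambda n:_CI[n]\ndef cam(",1)
open("h.py","w").write(s)
s=open("fit.py").read().replace("    k=1+np.argmax([st[i,4] if True else 0 for i in range(1,n)]) \n","").replace("V<85","V<95"); open("fit.py","w").write(s)
E
cat > t.py <<'E'
from fit import *
im=cv2.imread("pics/top0.png"); V=[]
for n in OBJ:
    p,s,v=fit(im,n); V.append(cv2.resize(v,(200,200))); print(n,p[:2].round(4),np.degrees(p[2]).round(1),round(s,3))
cv2.imwrite("pics/fit.png",np.vstack([np.hstack(V[:4]),np.hstack(V[4:])]))
for n,uv in dict(blue=(235+109/4.4,180+301/4.4),char=(235+283/4.4,180+358/4.4),white=(235+445/4.4,180+357/4.4),green=(235+602/4.4,180+327/4.4)).items(): print(n,at_height("top",np.array(uv)-.5,.042).round(4))
E
python3 t.py
```

```text
lid_blue [ 0.4053 -0.1359] 12.6 0.937
lid_char [ 0.3782 -0.226 ] -0.1 0.839
lid_white [ 0.3807 -0.3078] 1.9 0.972
lid_green [ 0.3978 -0.3901] 7.7 0.893
jar_char [ 0.5069 -0.1364] -4.4 0.823
jar_blue [ 0.4985 -0.2273] -4.9 0.883
jar_green [ 0.4984 -0.3248] -20.0 0.865
jar_white [ 0.4936 -0.4125] 11.2 0.969
blue [[ 0.4054 -0.1364  0.042 ]]
char [[ 0.3787 -0.2261  0.042 ]]
white [[ 0.381  -0.3088  0.042 ]]
green [[ 0.3978 -0.3896  0.042 ]]
```

View pics/fit.png

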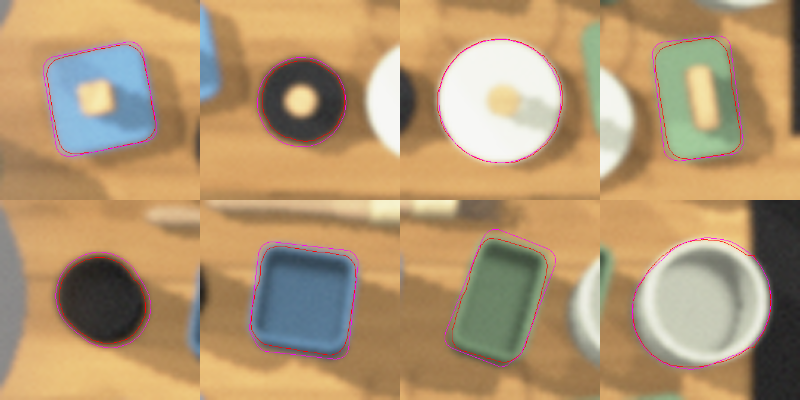

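```bash
python3 - <<'E'
s=open("fit.py").read()
s=s.replace("def mask(im,c,sat_w=62):","TH={'b':15,'g':8,'k':95,'w':62}\ndef mask(im,c):").replace("B-R>15","B-R>TH['b']").replace("G-R>8","G-R>TH['g']").replace("V<95","V<TH['k']").replace("sat<sat_w","sat<TH['w']").replace("(V>95)","(V>TH.get('wv',95))")
open("fit.py","w").write(s)
E
python3 - <<'E'
import fit; from fit import *
im=cv2.imread("pics/top0.png"); V=[]
sw={'b':[0,-15,-30,-45],'g':[2,-5,-12,-20],'k':[95,105,115],'w':[62,80,95]}
for n in OBJ:
    best=None
    for t in sw[OBJ[n][5]]:
        fit.TH[OBJ[n][5]]=t
        p,s,v=fit.fit(im,n); print(n,t,p[:2].round(4),np.degrees(p[2]).round(1),round(s,3))
        if best is None or s>best[0]: best=(s,v)
    V.append(cv2.resize(best[1],(200,200)))
cv2.imwrite("pics/fit2.png",np.vstack([np.hstack(V[:4]),np.hstack(V[4:])]))
E
```

```text
Traceback (most recent call last):
AttributeError: 'function' object has no attribute 'TH'
```

```bash
cat > t.py <<'E'
import fit as F, cv2, numpy as np
im=cv2.imread("pics/top0.png"); V=[]
sw={'b':[0,-15,-30,-45],'g':[2,-5,-12,-20],'k':[95,105,115],'w':[62,80,95]}
for n in F.OBJ:
    best=None
    for t in sw[F.OBJ[n][5]]:
        F.TH[F.OBJ[n][5]]=t
        p,s,v=F.fit(im,n); print(n,t,p[:2].round(4),np.degrees(p[2]).round(1),round(s,3))
        if best is None or s>best[0]: best=(s,v)
    V.append(cv2.resize(best[1],(200,200)))
cv2.imwrite("pics/fit2.png",np.vstack([np.hstack(V[:4]),np.hstack(V[4:])]))
E
python3 t.py
```

```text
lid_blue 0 [ 0.4051 -0.1366] -76.9 0.963
lid_blue -15 [ 0.4052 -0.1365] 12.6 0.972
lid_blue -30 [ 0.4052 -0.1366] 12.8 0.96
lid_blue -45 [ 0.4053 -0.1362] 13.1 0.944
lid_char 95 [ 0.3782 -0.226 ] -0.1 0.839
lid_char 105 [ 0.3782 -0.226 ] 0.0 0.873
lid_char 115 [ 0.3793 -0.2271] -0.1 0.909
lid_white 62 [ 0.3807 -0.3078] 1.9 0.972
lid_white 80 [ 0.3815 -0.3083] 6.8 0.935
lid_white 95 [ 0.3799 -0.3078] 6.8 0.906
lid_green 2 [ 0.3977 -0.3905] 9.7 0.924
lid_green -5 [ 0.3974 -0.3901] 9.7 0.949
lid_green -12 [ 0.3973 -0.3903] 10.2 0.961
lid_green -20 [ 0.3978 -0.3905] 10.2 0.953
jar_char 95 [ 0.5069 -0.1364] -4.4 0.823
jar_char 105 [ 0.5057 -0.1364] 7.7 0.852
jar_char 115 [ 0.5057 -0.1364] 7.7 0.88
jar_blue 0 [ 0.4978 -0.2272] -9.0 0.915
jar_blue -15 [ 0.4991 -0.2274] -8.0 0.938
jar_blue -30 [ 0.4984 -0.2271] -8.5 0.951
jar_blue -45 [ 0.4989 -0.2266] -8.8 0.956
jar_green 2 [ 0.4961 -0.324 ] -18.3 0.895
jar_green -5 [ 0.4984 -0.3248] -16.8 0.926
jar_green -12 [ 0.4967 -0.3244] -16.5 0.946
jar_green -20 [ 0.4967 -0.3243] -15.5 0.957
jar_white 62 [ 0.4936 -0.4125] 11.2 0.969
jar_white 80 [ 0.4934 -0.4121] 10.5 0.968
jar_white 95 [ 0.4931 -0.4117] 9.8 0.951
```

View pics/fit2.png

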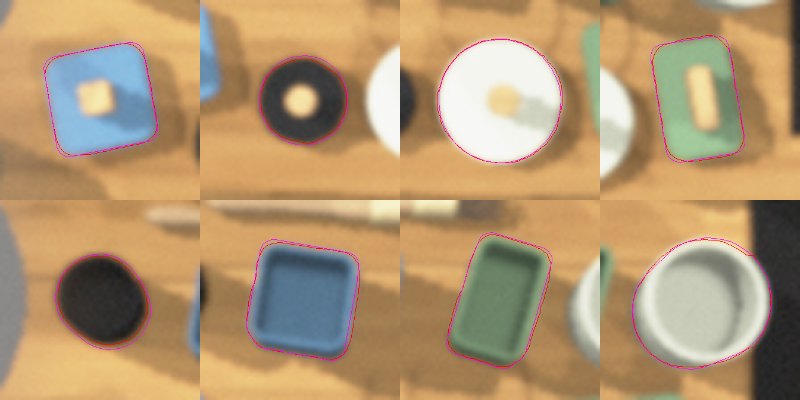

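```bash
cat > t2.py <<'E'
import fit as F, cv2, numpy as np
from h import *
im=cv2.imread("pics/top0.png"); V=[]
J={"jar_char":(.5055,-.1364,0,.062,(.054,),(.046,)),"jar_blue":(.4985,-.227,-8.6,.072,(.062,)*2,(.054,)*2),"jar_green":(.497,-.3244,-16,.066,(.074,.048),(.066,.04)),"jar_white":(.4935,-.4120,0,.08,(.076,),(.068,))}
for n,(x,y,t,h,d,e) in J.items():
    u,v=F.OBJ[n][:2]; o=np.array([u-25,v-25]); w=cv2.resize(im[v-25:v+25,u-25:u+25],(400,400),interpolation=cv2.INTER_CUBIC)
    c,s=np.cos(np.radians(t)),np.sin(np.radians(t))
    for dd,r,z,col in((d,.008,h,(255,0,255)),(e,.004,h,(0,255,255)),(d,.008,0,(0,0,255))):
        q=F.outline(dd,r)@np.array([[c,s],[-s,c]])+[x,y]
        p=(project("top",np.c_[q,np.full(len(q),z)])-o+.5)*8
        cv2.polylines(w,[p.astype(int)],True,col,1)
    V.append(cv2.resize(w,(300,300)))
cv2.imwrite("pics/rim.png",np.vstack([np.hstack(V[:2]),np.hstack(V[2:])]))
E
python3 t2.py
```

```text
(no output)
```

View pics/rim.png

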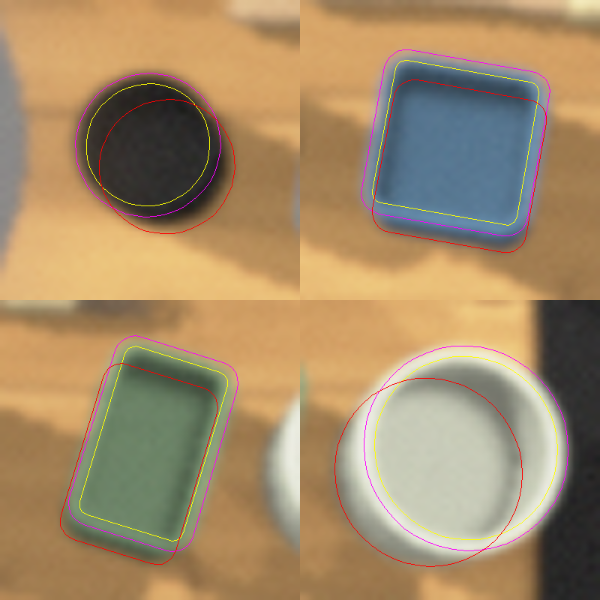

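Overlays agree with the rims to about 1 mm; the white jar's y needs about +1 mm. Knob centres match the lid fits to within 1 mm. I'll start with the white lid.

```bash
cat > job.py <<'E'
from h import *
PI=np.pi; GZ=.041
def ori(deg): return [PI,0,np.radians(deg)]
def pick(x,y,yaw,knob):
    move_gripper(knob+.022)
    reach([x,y,.13],ori(yaw))
    hit=movel([x,y,GZ],None,.1,guard=12)
    print("down",hit,read_tcp_pos().round(4),"t",read_t())
    if hit: raise SystemExit("hit")
    move_gripper(0); print("width",read_gripper_width(),"F",read_gripper_force())
    movel([x,y,.13],None,.15); print("lifted width",read_gripper_width(),read_wrist_force().round(1))
def place(x,y,yaw,rim,knob):
    z=rim-.012+GZ
    reach([x,y,max(.16,z+.035)],ori(yaw))
    movel([x,y,z+.016],None,.1)
    hit=movel([x,y,z-.0015],None,.02,guard=8)
    p=read_tcp_pos(); print("place",hit,p.round(4),"above home mm",round((p[2]-z)*1e3,1),"F",read_wrist_force().round(1),"t",read_t())
    return p[2]-z
def release(knob):
    p=read_tcp_pos(); move_gripper(knob+.018)
    movel([p[0],p[1],p[2]+.06],None,.12); print("t",read_t())
E
python3 - <<'E'
from job import *
pick(.3808,-.3082,0,.022)
if place(.4935,-.411,0,.08,.022)<.003: release(.022)
cv2.imwrite("pics/a.png",grab_frame("side")[130:290,200:400,::-1].repeat(3,0).repeat(3,1))
E
```

```text
down False [ 0.3811 -0.3085  0.0414] t 3.0
width 0.019824160234910314 F 58.469393849372864
lifted width 0.019924593021471163 [ 0.1 -0.2 -2.2]
place True [ 0.4934 -0.4109  0.1098] above home mm 0.8 F [-0.9 -0.1  4.2] t 5.9583
t 6.95
```

View pics/a.png

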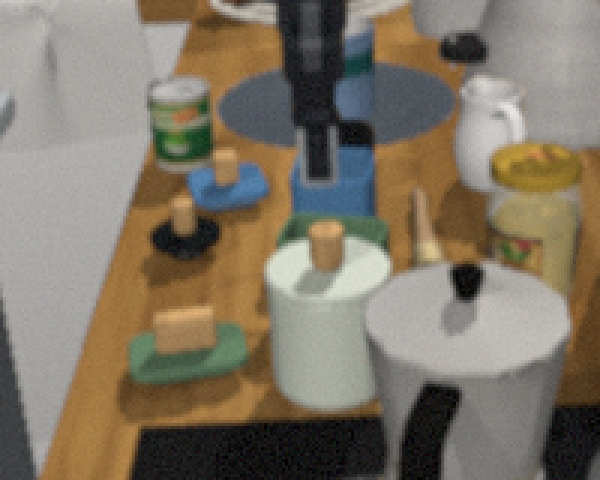

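The white lid is seated level, with its knob at about (309,212) in the full side view. On to the other three, stopping if any fit is off.

```bash
python3 - <<'E'
from job import *
for l,ly,j,jy,rim,k in [((.3974,-.390),10,(.497,-.3244),-16,.066,.014),((.4052,-.1364),12.7,(.4985,-.227),-8.6,.072,.020),((.3785,-.2262),0,(.5055,-.1362),0,.062,.018)]:
    pick(*l,ly,k)
    if place(*j,jy,rim,k)>.003: break
    release(k)
else:
    p=read_tcp_pos(); movel([.40,p[1],.22],None,.2)
    reach([.185,-.597,.248],ori(17))
t=grab_frame("top"); cv2.imwrite("pics/top1.png",t[:,:,::-1])
a=cv2.resize(t[180:285,235:415,::-1],None,fx=3,fy=3,interpolation=cv2.INTER_CUBIC)
b=cv2.resize(grab_frame("side")[130:290,220:400,::-1],None,fx=3,fy=3,interpolation=cv2.INTER_CUBIC)[:284]
b=cv2.resize(b,(540,284))
cv2.imwrite("pics/b.png",np.vstack([a,b]))
E
```

```text
down False [ 0.3978 -0.3903  0.0415] t 8.7583
width 0.012969572794370348 F 60.321993827819824
lifted width 0.012264412900010103 [ 0.4 -0.5 -0.9]
place True [ 0.4969 -0.3243  0.0958] above home mm 0.8 F [-0.6 -0.5  4.5] t 11.8583
t 12.8417
down False [ 0.4055 -0.1366  0.0413] t 14.9917
width 0.01873749159181798 F 58.84922504425049
lifted width 0.018719940682527452 [ 0.6 -0.4  0.2]
place True [ 0.4984 -0.227   0.1017] above home mm 0.7 F [-1.1  0.1  5.9] t 17.9583
t 18.9333
down False [ 0.3789 -0.2264  0.0413] t 20.7583
width 0.015640052657952347 F 58.46850514411926
lifted width 0.015769032475357873 [ 0.4  0.2 -0.9]
place True [ 0.5054 -0.1362  0.0917] above home mm 0.7 F [-0.4  0.6  5.6] t 23.925
t 24.9083
```

View pics/b.png

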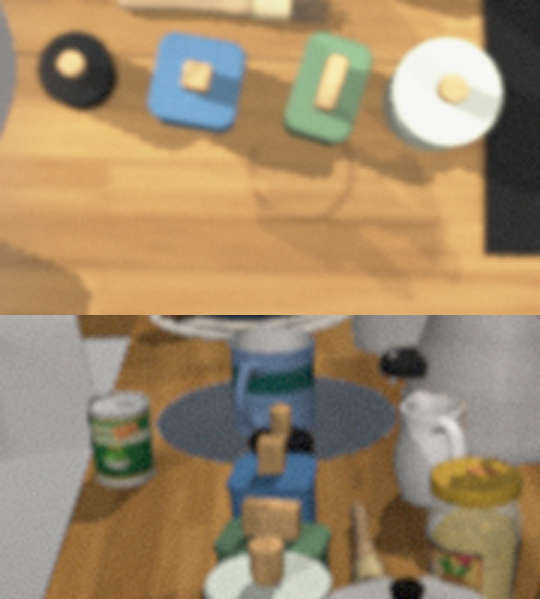

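All four lids touched down 0.7–0.8 mm above nominal, about as expected from the grasp offset. Before handing in, I'll check numerically that the knobs are in the right place and the lids are level.

```bash
python3 - <<'E'
from h import *
im=cv2.imread("pics/top1.png")
S=4;o=(235,180)
c=cv2.resize(im[180:235,235:415],None,fx=S,fy=S,interpolation=cv2.INTER_CUBIC)
import fit as F
for x,y,t,r,d,k in [(.4935,-.411,0,.08,(.079,),(.022,)),(.497,-.3244,-16,.066,(.077,.051),(.04,.014)),(.4985,-.227,-8.6,.072,(.065,)*2,(.02,)*2),(.5055,-.1362,0,.062,(.057,),(.018,))]:
    a=np.radians(t); M=np.array([[np.cos(a),np.sin(a)],[-np.sin(a),np.cos(a)]])
    for dd,z,rr in((d,r+.007,.008),(k,r+.033,.002)):
        q=F.outline(dd,rr)@M+[x,y]
        cv2.polylines(c,[((project("top",np.c_[q,np.full(len(q),z)])-o+.5)*S).astype(int)],True,(0,0,255),1)
s=cv2.resize(cv2.cvtColor(grab_frame("side"),4)[168:258,230:410],None,fx=4,fy=4,interpolation=cv2.INTER_CUBIC)
cv2.imwrite("pics/c.png",np.vstack([c,s]))
E
```

```text
(no output)
```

View pics/c.png

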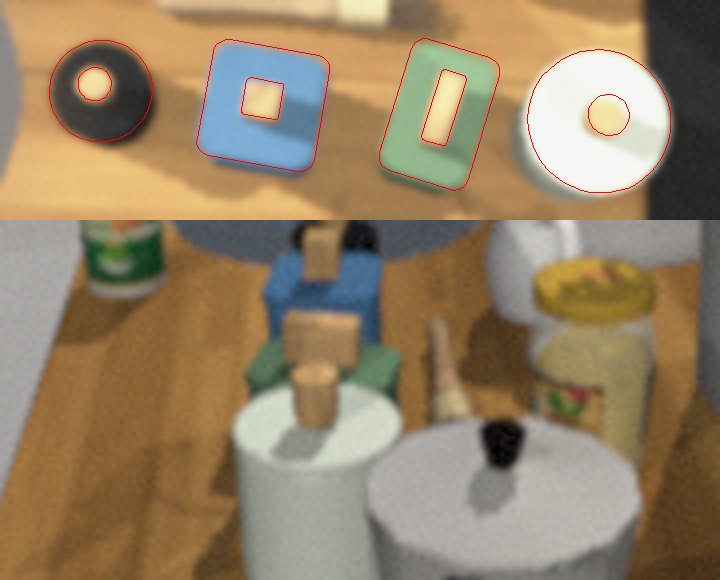

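The predicted plate and knob outlines of the closed jars match the picture for all four, and the mustard jar and jug haven't moved. I'm handing in.

```bash
python3 -c "
from workcell import *
print(read_t()); print(finish_job())"
```

```text
27.6833
the job is handed in; nothing more can be done
None
```

All four lids are seated on their matching jars, level and fully down as far as the cameras show, with the jars upright, the mustard jar and cream jug undisturbed, and the job handed in at 27.7 s of the 88 s limit.

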